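Plug in the sensor module, then press the flask into the spring cradle and hold it

ROBOT

A 6-joint arm with a two-finger parallel gripper is mounted at the origin on the work surface. World frame = base frame: x ahead of the robot, y to its left, z up, the work surface at z = 0. Lengths are in m, angles in rad, forces in N, time in s.
With the tool pointing down it reaches from about 0.35 to 0.975 m from the base axis. Payload 7.1 kg.
Tool frame: the origin (TCP) lies midway between the tips of the shut fingers; the grasp point (between the pads) lies behind it (grip_point_offset is the z of the grasp point in the tool frame, in m); z points along the fingers, y is the line along which they close (so a half turn about z gives the same grasp; the last joint's range is limited). The gripper opens to 88 mm and grips with 3 to 60 N. Pads are 20 mm wide; open, the fingers measure 115 mm over their backs; the gripper's body (75 mm by 178 mm) begins 61 mm behind the grasp point.
Start: joints at [-1.148, 0.423, 1.63, -0, 1.089, -0.019], TCP at [0.267, -0.565, 0.223] pointing down, gripper open.
Joint ranges: [-3, 3], [-0.9, 2.11], [0.09, 2.58], [-1.31, 4.45], [0.11, 2.69], [-2.54, 2.54]. Speed limits (rad/s): [2.39, 2.39, 3.01, 3.14, 3.14, 3.14].

INTERFACE

Orientations are given as a rotation vector (axis times angle).
In Python, from bench import * gives the robot as it stands.
- The arm moves only by the tool play_rows, never from a script. Its argument "series" is text: rows parted by semicolons, each of 7 numbers parted by spaces: the closure, from 0 (fully open) to 1 (shut), then the shift along the tool's x, y, z in mm, then the turn, a rotation vector about the tool's x, y, z in rad. In form: grip dx dy dz rx ry rz; .... A call has 1 to 10 rows; each row shifts and turns the commanded pose from where the row before left it, along the tool's axes as they then stand; what a row does not reach is not made up. A row lasts 1/8 s, in which the tool goes at most 62.5 mm and 10.7 degrees, less where a joint would pass 70% of its speed; a pose out of reach is approached as far as the arm can. A call is refused whole if a number of a shift passes 62.5 or a number of a turn 0.188, either way. A call with a gripper value outside its range is refused whole. The fingers move at their own pace and stop on an object; "grip_force" is the grip in N (left out, the last holds). Time passes only in rows, so rows that do not move let the fingers close. It gives the time, the measured TCP pose, the force, the opening and the grip force at its end, in the units of the state.
- read_state(): the state, without advancing time (a new reading comes with each control period).
- get_image(name): name is "scene" or "top" or "wrist"; returns a dict with "frame" (480x640x3 uint8, blue, green, red), "range_z" (480x640 float32, m along the optical axis (not along the pixel's ray), 0 where there is no reading), "fx", "fy", "cx", "cy" (pixels), "rvec" (rotation vector, rad) and "tvec" (3), from world to camera coordinates, as OpenCV has them. Camera axes: x right, y down, z forward; pixel columns grow to the right and rows downward; lengths in m; the calibration is good to about 2 mm. A picture is of the moment at which its call begins.
- job_done(): hands the job in; it is judged then, once.
Trained networks look in a picture, given as the dict that the camera call returned (one of the last four; its "shot" number tells which), for a name from the list of things; names that differ only in an ending like _2 or _b are one class to them, and where a whole thing is asked for, a point or a joint stands for the part that bears it (a point fixed in the world has none). Each returns a list of dicts, best first, with "p" (0 to 1); they miss things now and then, are a little off and sometimes report something else, mostly with a low value. They report only what shows in the picture. A call takes as long as a camera call. They do not tell look-alikes from the thing itself.
- trace(thing, picture): "pixels" (480x640 bool, what is visible of it) and "centre" ([column, row] in pixels, amid what is visible of it).
The state is a dict: "clock": time; "joints": joint angles; "joint_velocities": joint speeds; "joint_torque": joint torques, N m; "tcp_pos": TCP position; "ee_rot": TCP orientation; "wrist_force": force on the tool from outside, world axes, zero at the start; "moment": the same for the moment, N m; "width": finger opening in m; "gripper_force": force on a finger pad.
Only numpy, scipy, OpenCV 4.12 (cv2) and the standard library are available. Lean on these libraries where they do the work, as an engineer would, in place of code of your own. Each camera call takes 0.05 s, during which the arm holds its last target. There are 200 camera calls.

TASK

Get this pressure flask onto the test stand: first plug the orange sensor module fully home into the black rectangular socket on the stand and let go of it. Then set the blue round flask, neck up, into the brass spring ring beside the socket and press it straight down until the ring reaches its stop, level with the tops of the three red posts. Finish while still holding the flask pressed down like that, with the module still plugged in, and leave the other parts on the bench where they lie.

Things in the scene. Friction and masses are not known exactly. Their poses are not given: they have to be found in the camera images.
- stand: Test stand, fixed: grey base plate 130 (x) x 270 (y) x 20 mm high, may be turned about the vertical. Origin at the centre of its underside, z up. On it: the sprung brass ring (axis at x 0, y -70 mm), the black socket block (centre x 0, y +75 mm; 66 x 56 mm, top 50 mm above the bench) and three red posts, 10 mm thick, 51 mm from the ring's axis, tops 57 mm above the bench.
- socket_mouth (a point): Centre of the socket's mouth, in the top face of the black socket block (50 mm above the bench); axes as the stand's. The hole is rectangular, 32 mm along x by 22 mm along y, 18 mm deep, with a 2 mm chamfer round the mouth.
- ring_top (a point): Centre of the brass ring's top face; moves with it, axes as the stand's. Outer diameter 84 mm, inner 52 mm (open middle), 14 mm thick. Its top is 75 mm above the bench when free, 57 mm at its stop. The flask's bowl rests on the inner top edge and centres itself, the flask's origin then about 8 mm below this point.
- ring (a joint): How far the spring ring is pressed down, m: 0 free (up), 0.018 at its hard stop. It springs back when let go. The spring pushes up with about 7 N at the top and 14 N at the stop (ring of 0.12 kg); the flask's own weight does not or hardly press it down.
- flask: Blue round flask, steel, 115 mm high, about 0.22 to 0.45 kg, standing neck up on the bench. Origin at the centre of its flat foot (32 mm diameter), z along the neck. Bowl: 68 mm sphere centred 30 mm above the origin. Aluminium neck: 28 mm diameter, 61 to 105 mm above the origin; black cap: 32 mm diameter, 105 to 115 mm. Round about z: its yaw means nothing.
- module: Orange sensor module, about 0.09 kg, standing on its plug. Origin at the centre of the plug's lower face, z up. Brass plug 30 (x) x 20 (y) x 14 mm high; above it the orange block 44 (x) x 30 (y) x 44 mm, 14 to 58 mm above the origin. Goes in with its x along the stand's x, either way round; home, the block's underside rests on the socket block, its origin 14 mm below the mouth.
- plates: Bystander: pack of toothed steel clutch plates, ring of 84 mm diameter, 19 mm high. Origin at the centre of its underside.
- gear: Bystander: dark steel gear with a hub, 72 mm diameter, 45 mm high. Origin at the centre of its underside.
- bearing: Bystander: steel bearing ring, 62 mm diameter, 18 mm high. Origin at the centre of its underside.
- driver: Bystander: screwdriver with a blue handle, 180 mm long, lying along its own x. Origin under its middle.
- can: Bystander: spray can with a red label, 54 mm diameter, 150 mm high. Origin at the centre of its underside.
Things that resemble listed ones, but are neither listed nor needed, are in the scene too. What is shaped like the flask but purple is not meant. Of the things that look like the module, take the one that is farthest to the robot's right at the start.

How it is judged:
By the outcome, as a careful person would: the job done as asked, in the order asked, and still so for the second after the job is handed in, while the arm keeps its last pose, push and grip.
It also fails if it takes over 64 s, if anything falls off the work surface, if the arm or the gripper's body presses on something with over 40 N, if the wrist force passes 120 N, or if a joint passes its speed limit or range.

## Working session

There is one attempt and no reset: what is moved stays moved. The work goes in short steps, Python scripts to look and compute and a tool call to move; the robot and the scene stay as the last step left them, time stands still between calls to the robot, and variables do not carry over. Pictures are saved under pics/ and viewed, at most 10 in all, crops included, and the job is handed in when it is done.

Besides the shell and the picture viewer there is one more tool, called in YAML: its name, and indented under it one key for each argument. play_rows: Moves the arm, as the interface text tells. Its arguments: {"type":"object","properties":{"series":{"type":"string"},"grip_force":{"type":"number"}},"required":["series"]}

```bash
mkdir -p pics; cat > h.py <<'E'
from bench import *
import numpy as np, cv2
from scipy.spatial.transform import Rotation as R
def cloud(p):
    z=p["range_z"]; v,u=np.mgrid[:480,:640]
    c=np.stack([(u-p["cx"])/p["fx"]*z,(v-p["cy"])/p["fy"]*z,z],-1)
    Rm=R.from_rotvec(np.ravel(p["rvec"])).as_matrix()
    w=(c-np.ravel(p["tvec"]))@Rm
    w[z==0]=np.nan
    return w
E
python3 - <<'E'
from h import *
s=read_state(); print(s)
a=get_image("top"); b=get_image("scene")
cv2.imwrite("pics/top.png",a["frame"]); cv2.imwrite("pics/scene.png",b["frame"])
for n,p in(("top",a),("scene",b)):
    w=cloud(p)
    for t in("module","flask","stand","ring"):
        for d in trace(t,p):
            q=w[d["pixels"]]; q=q[~np.isnan(q[:,0])]
            if len(q): print(n,t,round(d["p"],2),np.round(d["centre"]),len(q),np.round(np.median(q,0),3),np.round(np.percentile(q,2,0),3),np.round(np.percentile(q,98,0),3))
E
```

```text
{'clock': 0.0, 'joints': array([-1.14801550e+00,  4.23843150e-01,  1.63070165e+00, -3.83089155e-06,
        1.08857939e+00, -1.90336283e-02]), 'joint_velocities': array([ 3.83848129e-04,  2.37623399e-03,  1.78657076e-03, -9.95106524e-04,
        6.60854572e-05, -6.60763350e-04]), 'joint_torque': array([ 8.61936969e-04, -5.44619215e+01, -2.73662531e+01,  6.42513600e-02,
        2.29377311e-02, -1.12987755e-04]), 'tcp_pos': array([ 0.26701104, -0.56447304,  0.22189567]), 'ee_rot': array([-3.06378506e+00, -6.88043843e-01,  4.87349131e-04]), 'wrist_force': array([-0.905192  , -0.04114334,  0.25976841]), 'moment': array([-0.0346002 , -0.0646781 ,  0.03506826]), 'gripper_force': 0.0, 'width': 0.08794156592146467}
top module 0.71 [153. 278.] 233 [0.461 0.396 0.056] [0.443 0.376 0.024] [0.479 0.419 0.062]
top module 0.54 [182. 293.] 255 [0.421 0.305 0.055] [ 0.401  0.295 -0.002] [0.442 0.324 0.062]
top flask 0.73 [420. 293.] 509 [ 0.431 -0.303  0.055] [ 0.403 -0.339  0.024] [ 0.459 -0.281  0.118]
top flask 0.67 [457. 302.] 523 [ 0.406 -0.412  0.055] [ 0.377 -0.438  0.029] [ 0.435 -0.391  0.1
[... 287 characters left out ...]

scene module 0.61 [462. 178.] 388 [0.469 0.39  0.047] [0.447 0.377 0.004] [0.482 0.423 0.06 ]
scene module 0.28 [323. 255.] 1180 [ 0.559 -0.02   0.073] [ 0.522 -0.058  0.045] [0.598 0.016 0.077]
scene flask 0.67 [166. 271.] 1158 [ 0.444 -0.31   0.055] [ 0.42  -0.339  0.018] [ 0.464 -0.281  0.116]
scene flask 0.65 [326. 253.] 1166 [ 0.559 -0.019  0.073] [ 0.523 -0.057  0.045] [0.598 0.018 0.077]
scene flask 0.6 [108. 280.] 1223 [ 0.418 -0.419  0.055] [ 0.393 -0.447  0.019] [ 0.438 -0.392  0.116]
scene flask 0.2 [158. 366.] 811 [ 0.61  -0.382  0.017] [ 0.579 -0.41   0.002] [ 0.636 -0.353  0.02 ]
scene ring 0.84 [324. 253.] 1204 [ 0.558 -0.019  0.073] [ 0.52  -0.058  0.045] [0.598 0.018 0.077]
```

View pics/top.png

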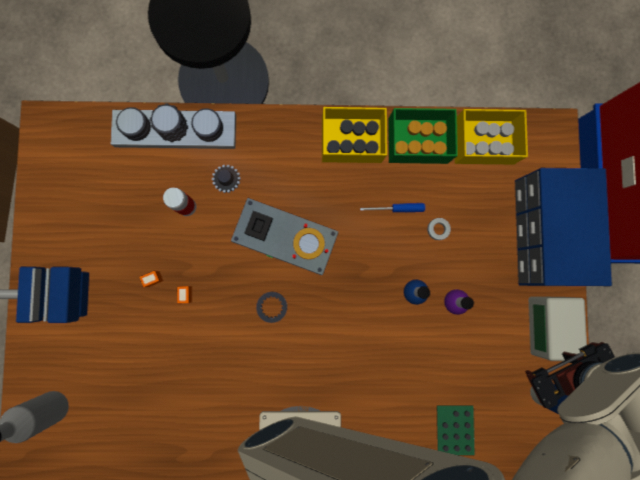

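View pics/scene.png

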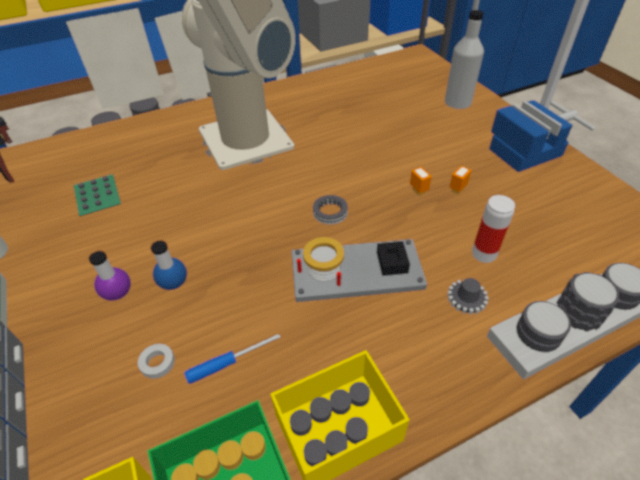

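The top picture shows the stand at about (285,237), with the socket at (259,225) and the ring at (309,243). The blue flask is at (417,292) and the purple look-alike at (458,302). The modules are at (183,294) and (150,279). The rightmost for the robot is (183,294), at y≈0.305.

```bash
cat >> h.py <<'E'
def rect(q):
    (c,s,a)=cv2.minAreaRect((q[:,:2]*1000).astype(np.float32)); return np.round(c,1),np.round(s,1),round(a,1)
def to(pos,yaw=None,frm=None):
    """tool-frame shift (mm) and turn about tool z to pos with tool y at world angle yaw (mod 180)"""
    s=read_state(); Rm=R.from_rotvec(s["ee_rot"]); d=Rm.inv().apply(np.array(pos)-s["tcp_pos"])*1000
    y=Rm.apply([0,1,0]); cur=np.degrees(np.arctan2(y[1],y[0]))
    t=None if yaw is None else (-(yaw-cur)+90)%180-90   # tool z down: +turn about z lowers world yaw
    return dict(shift=np.round(d,1),tool_y=round(cur,1),turn_deg=t,turn_rad=None if t is None else round(np.radians(t),3),tcp=np.round(s["tcp_pos"],4),tilt=np.round(Rm.apply([0,0,1]),4),j=np.round(s["joints"],2),w=s["width"],f=np.round(s["wrist_force"],1))
E
python3 - <<'E'
from h import *
import bench
print([x for x in dir(bench) if not x.startswith('_')])
p=get_image("top"); w=cloud(p)
def box(x0,x1,y0,y1,z0,z1):
    m=(w[...,0]>x0)&(w[...,0]<x1)&(w[...,1]>y0)&(w[...,1]<y1)&(w[...,2]>z0)&(w[...,2]<z1); return w[m]
print("mod",rect(box(.38,.46,.26,.35,.045,.07)))
print("ring",rect(box(.5,.61,-.08,.04,.066,.085)))
print("sock",rect(box(.55,.68,.05,.18,.042,.056)))
print("stand",rect(box(.45,.72,-.12,.22,.014,.024)))
print("cap",rect(box(.40,.50,-.36,-.26,.108,.125)))
print("can",rect(box(.5,.8,.2,.4,.13,.17)))
print(to([.42,.305,.22],90))
for n in("scene","wrist"):
    q=get_image(n);
    if n=="wrist": c=-R.from_rotvec(np.ravel(q["rvec"])).inv().apply(np.ravel(q["tvec"])); s=read_state(); print("cam in tool",R.from_rotvec(s["ee_rot"]).inv().apply(c-s["tcp_pos"]))
try: print(grip_point_offset)
except Exception as e: print(e)
E
ls; ls *.py *.txt *.md 2>/dev/null
```

```text
['PlanningError', 'get_image', 'grip_point_offset', 'job_done', 'read_state', 'trace']
mod (array([421.3, 309.4]), array([42.1, 29.9]), 0.3)
ring (array([557.1, -20. ]), array([79.8, 79.5]), 0.4)
sock (array([607.3, 116.1]), array([56.8, 66.2]), 69.7)
stand (array([596.8,  80.4]), array([351.4, 145. ]), 66.4)
cap (array([ 431.6, -311.8]), array([29.7, 30.2]), 36.2)
can (array([662.3, 317.3]), array([50.8, 50.8]), 7.9)
{'shift': array([ 510.1, -721.1,    2.7]), 'tool_y': np.float64(-64.7), 'turn_deg': np.float64(25.316870314163822), 'turn_rad': np.float64(0.442), 'tcp': array([ 0.2673, -0.5649,  0.2227]), 'tilt': array([-0.,  0., -1.]), 'j': array([-1.15,  0.42,  1.63,  0.  ,  1.09, -0.02]), 'w': 0.08782407750704323, 'f': array([ 0.2,  0.8, -0.8])}
cam in tool [ 0.07716789 -0.00026474 -0.16240239]
-0.0187
h.py
pics
h.py
```

```bash
cat >> h.py <<'E'
def plan(pos,yaw,n,grip=0.,polar=True):
    """print n rows (10 a call) to pos with tool y at world angle yaw (deg, signed)"""
    s=read_state(); p0=s["tcp_pos"]; y=R.from_rotvec(s["ee_rot"]).apply([0,1,0]); a0=np.arctan2(y[1],y[0]); a1=np.radians(yaw)
    P=lambda p:np.array([np.hypot(p[0],p[1]),np.arctan2(p[1],p[0]),p[2]])
    p,a=np.array(p0),a0; out=[]
    for i in range(1,n+1):
        t=i/n
        if polar:
            c=P(p0)+(P(pos)-P(p0))*t; g=np.array([c[0]*np.cos(c[1]),c[0]*np.sin(c[1]),c[2]])
        else: g=p0+(np.array(pos)-p0)*t
        ty=np.array([np.cos(a),np.sin(a),0]); tx=np.cross(ty,[0,0,-1])
        d=g-p; dx,dy,dz=[round(v) for v in (d@tx*1000,d@ty*1000,-d[2]*1000)]
        rz=round(-(a0+(a1-a0)*t-a),2)
        p=p+(dx*tx+dy*ty)/1000-np.array([0,0,dz/1000]); a-=rz
        out.append(f"{grip:g} {dx} {dy} {dz} 0 0 {rz:g}")
    for i in range(0,n,10): print("; ".join(out[i:i+10]))
    print("end",np.round(p,4),np.degrees(a).round(1))
E
python3 - <<'E'
from h import *
plan([.4213,.3094,.19],90,20)
E
```

```text
0 55 -8 2 0 0 -0.13; 0 54 -5 1 0 0 -0.14; 0 54 -2 2 0 0 -0.13; 0 54 0 2 0 0 -0.14; 0 53 2 1 0 0 -0.13; 0 53 5 2 0 0 -0.14; 0 52 7 1 0 0 -0.13; 0 51 9 2 0 0 -0.14; 0 50 12 2 0 0 -0.13; 0 49 14 1 0 0 -0.14
0 48 16 2 0 0 -0.13; 0 47 18 2 0 0 -0.14; 0 45 20 1 0 0 -0.13; 0 45 21 2 0 0 -0.14; 0 42 24 2 0 0 -0.13; 0 41 25 1 0 0 -0.14; 0 40 27 2 0 0 -0.13; 0 38 29 1 0 0 -0.14; 0 36 30 2 0 0 -0.13; 0 35 31 2 0 0 -0.14
end [0.4213 0.3098 0.1897] 90.0
```

play_rows:
  series: "0 55 -8 2 0 0 -0.13; 0 54 -5 1 0 0 -0.14; 0 54 -2 2 0 0 -0.13; 0 54 0 2 0 0 -0.14; 0 53 2 1 0 0 -0.13; 0 53 5 2 0 0 -0.14; 0 52 7 1 0 0 -0.13; 0 51 9 2 0 0 -0.14; 0 50 12 2 0 0 -0.13; 0 49 14 1 0 0 -0.14"

```text
clock: 1.9
tcp_pos: [0.5573, -0.139, 0.2067]
ee_rot: [1.957, 2.457, 0.0]
wrist_force: [0.0, 0.1, -0.6]
width: 0.0874
gripper_force: 0.0
```

play_rows:
  series: "0 48 16 2 0 0 -0.13; 0 47 18 2 0 0 -0.14; 0 45 20 1 0 0 -0.13; 0 45 21 2 0 0 -0.14; 0 42 24 2 0 0 -0.13; 0 41 25 1 0 0 -0.14; 0 40 27 2 0 0 -0.13; 0 38 29 1 0 0 -0.14; 0 36 30 2 0 0 -0.13; 0 35 31 2 0 0 -0.14"

```text
clock: 3.15
tcp_pos: [0.4206, 0.3112, 0.1898]
ee_rot: [-0.007, 3.141, 0.001]
wrist_force: [-0.1, 0.2, -0.2]
width: 0.0877
gripper_force: 0.0
```

play_rows:
  series: "0 0 0 0 0 0 0; 0 0 0 0 0 0 0"

```text
clock: 3.4
tcp_pos: [0.4216, 0.3097, 0.1898]
ee_rot: [0.001, 3.141, -0.0]
wrist_force: [-0.1, -0.2, -0.4]
width: 0.0878
gripper_force: 0.0
```

```bash
cat >> h.py <<'E'
def box(w,x0,x1,y0,y1,z0,z1):
    m=(w[...,0]>x0)&(w[...,0]<x1)&(w[...,1]>y0)&(w[...,1]<y1)&(w[...,2]>z0)&(w[...,2]<z1); return w[m]
E
python3 - <<'E'
from h import *
p=get_image("wrist"); w=cloud(p); cv2.imwrite("pics/w1.png",p["frame"])
q=box(w,.38,.47,.26,.36,.05,.07); print(rect(q),np.median(q[:,2]),len(q))
print(to([.4213,.3094,.19],90))
E
```

```text
(array([420.5, 312.9]), array([44.3, 30.1]), 2.5) 0.05845307585190391 1959
{'shift': array([ 0.7,  0.1, -0.2]), 'tool_y': np.float64(89.9), 'turn_deg': np.float64(-0.07625701779265626), 'turn_rad': np.float64(-0.001), 'tcp': array([0.422 , 0.3093, 0.1898]), 'tilt': array([ 5.e-04,  0.e+00, -1.e+00]), 'j': array([ 0.61,  0.32,  1.88, -0.  ,  0.94, -0.96]), 'w': 0.08807759806780359, 'f': array([ 0.7, -1.1,  0.8])}
```

View pics/w1.png

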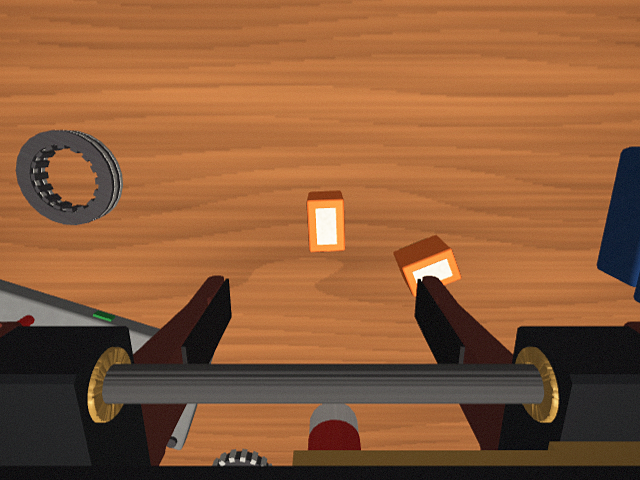

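The wrist view shows the target module at (325,222), with its long side upright in the image. Its twin is at (428,270), clear of the fingers.

play_rows:
  series: "0.3 1 3 0 0 0 -0.04; 0.3 0 0 45 0 0 0; 0.3 0 0 50 0 0 0; 0.3 0 0 40 0 0 0; 0.3 0 0 20 0 0 0; 0.3 0 0 10 0 0 0; 0.3 0 0 0 0 0 0"

```text
clock: 4.32
tcp_pos: [0.4205, 0.3124, 0.0245]
ee_rot: [0.063, -3.14, 0.001]
wrist_force: [0.2, -0.1, 0.3]
width: 0.0614
gripper_force: 0.0
```

play_rows:
  series: "1 0 0 0 0 0 0; 1 0 0 0 0 0 0; 1 0 0 0 0 0 0; 1 0 0 0 0 0 0; 1 0 0 0 0 0 0; 1 0 0 0 0 0 0; 1 0 0 0 0 0 0; 1 0 0 0 0 0 0"
  grip_force: 30

```text
clock: 5.32
tcp_pos: [0.4205, 0.313, 0.0252]
ee_rot: [-0.063, 3.14, 0.001]
wrist_force: [-0.9, -0.8, 5.9]
width: 0.0302
gripper_force: 30.0
```

play_rows:
  series: "1 0 0 -20 0 0 0; 1 0 0 -50 0 0 0; 1 0 0 -50 0 0 0; 1 0 0 -35 0 0 0; 1 0 0 0 0 0 0; 1 0 0 0 0 0 0"

```text
clock: 6.08
tcp_pos: [0.4196, 0.3123, 0.1787]
ee_rot: [0.063, -3.14, 0.001]
wrist_force: [0.5, 0.3, -1.5]
width: 0.0295
gripper_force: 30.0
```

```bash
python3 - <<'E'
from h import *
p=get_image("wrist"); cv2.imwrite("pics/w2.png",p["frame"]); w=cloud(p)
m=trace("module",p); print([(d["p"],d["centre"]) for d in m])
q=box(w,.55,.68,.05,.19,.046,.056); print("sock",rect(q),np.median(q[:,2]))
print(to([.6073,.1161,.18],69.8))
plan([.58,.1061,.19],69.8,10,1,False)
E
```

```text
[(0.98, [422.2, 273.9]), (0.61, [321.6, 306.9])]
sock (array([615.8, 104.8]), array([36.6, 41.3]), 71.5) 0.050019673658536934
{'shift': array([-180. , -203.4,   -2.1]), 'tool_y': np.float64(92.3), 'turn_deg': np.float64(22.505836830500996), 'turn_rad': np.float64(0.393), 'tcp': array([0.4193, 0.3121, 0.178 ]), 'tilt': array([-0.0026, -0.0018, -1.    ]), 'j': array([ 0.62,  0.34,  1.89,  0.  ,  0.92, -0.99]), 'w': 0.029753911278542777, 'f': array([-0.7,  0.6, -0.5])}
1 -15 -21 -1 0 0 0.04; 1 -16 -21 -1 0 0 0.04; 1 -17 -20 -2 0 0 0.04; 1 -18 -19 -1 0 0 0.04; 1 -18 -19 -1 0 0 0.04; 1 -19 -17 -1 0 0 0.04; 1 -20 -17 -1 0 0 0.03; 1 -21 -17 -2 0 0 0.04; 1 -21 -15 -1 0 0 0.04; 1 -21 -15 -1 0 0 0.04
end [0.5799 0.1061 0.19  ] 70.0
```

View pics/w2.png

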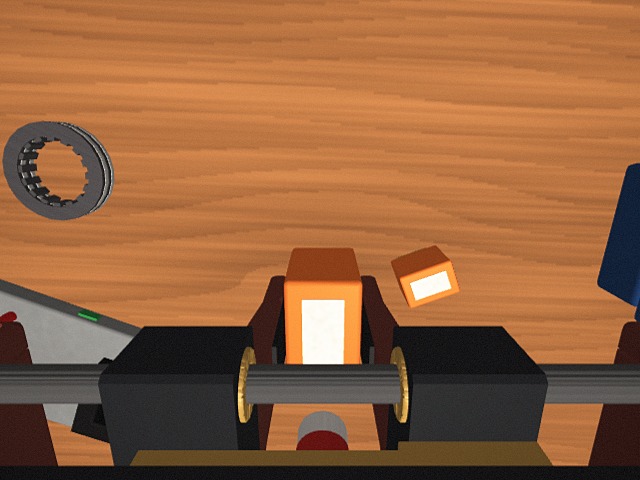

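The module is held squarely at (322,307) and the twin is untouched. Next I move just past the socket so the wrist camera can see its mouth.

```bash
python3 - <<'E'
from h import *
plan([.682,.089,.19],69.8,10,1,False)
E
```

```text
1 -25 -23 -1 0 0 0.04; 1 -27 -23 -1 0 0 0.04; 1 -27 -21 -2 0 0 0.04; 1 -28 -20 -1 0 0 0.04; 1 -28 -19 -1 0 0 0.04; 1 -30 -18 -1 0 0 0.04; 1 -30 -17 -1 0 0 0.03; 1 -31 -15 -2 0 0 0.04; 1 -31 -15 -1 0 0 0.04; 1 -32 -13 -1 0 0 0.04
end [0.6822 0.089  0.19  ] 70.0
```

play_rows:
  series: "1 -25 -23 -1 0 0 0.04; 1 -27 -23 -1 0 0 0.04; 1 -27 -21 -2 0 0 0.04; 1 -28 -20 -1 0 0 0.04; 1 -28 -19 -1 0 0 0.04; 1 -30 -18 -1 0 0 0.04; 1 -30 -17 -1 0 0 0.03; 1 -31 -15 -2 0 0 0.04; 1 -31 -15 -1 0 0 0.04; 1 -32 -13 -1 0 0 0.04"

```text
clock: 7.42
tcp_pos: [0.683, 0.0887, 0.1894]
ee_rot: [-0.548, -3.09, 0.001]
wrist_force: [0.6, 0.6, -1.3]
width: 0.0301
gripper_force: 30.0
```

play_rows:
  series: "1 0 0 0 0 0 0; 1 0 0 0 0 0 0; 1 0 0 0 0 0 0"

```text
clock: 7.8
tcp_pos: [0.6821, 0.0904, 0.1909]
ee_rot: [-0.545, -3.092, 0.0]
wrist_force: [0.4, 0.7, -1.0]
width: 0.03
gripper_force: 30.0
```

```bash
python3 - <<'E'
from h import *
p=get_image("wrist"); cv2.imwrite("pics/w3.png",p["frame"]); w=cloud(p)
q=box(w,.55,.67,.05,.19,.046,.056); print("sock",rect(q),np.median(q[:,2]),len(q))
q=box(w,.50,.61,-.1,.06,.068,.085); print("ring",rect(q),np.median(q[:,2]),len(q))
hull=None
q=box(w,.57,.65,.08,.16,.02,.043); print("hole floor",rect(q),np.median(q[:,2]),len(q))
s=read_state(); T=R.from_rotvec(s["ee_rot"]); t=T.inv().apply((w-s["tcp_pos"]).reshape(-1,3)).reshape(w.shape)*1000
for d in trace("module",p)[:2]:
    m=t[d["pixels"]]; m=m[~np.isnan(m[:,0])]; print(d["p"],d["centre"],np.percentile(m,[2,50,98],axis=0).round(1))
    top=m[(m[:,2]>-40)&(m[:,2]<-30)]; print("top in tool",len(top), rect(top/1000) if len(top)>10 else "")
    side=m[(m[:,2]>-25)&(m[:,2]<-0)]; print("side x,ymin,ymax",np.median(side[:,0]),np.percentile(side[:,1],[1,99]), "slope",np.polyfit(side[:,1],side[:,0],1), "x vs z",np.polyfit(side[:,2],side[:,0],1),np.percentile(m[:,2],99.5))
print(to([.6073,.1161,.18],69.8))
E
```

```text
sock (array([607. , 118.4]), array([56.1, 65.7]), 70.0) 0.050229647858551295 5231
ring (array([557.9, -17.5]), array([83.1, 83.3]), 32.6) 0.07503383339210005 7563
hole floor (array([610., 120.]), array([80., 80.]), 90.0) 0.021139792140945128 3078
0.78 [321.5, 307.5] [[-11.7 -13.7 -34.4]
 [ 12.1   0.4 -32.7]
 [ 22.4  14.8   6. ]]
top in tool 6433 (array([4.6, 0.6]), array([30. , 36.5]), 90.0)
side x,ymin,ymax 22.10831387856598 [-13.7652582   14.98254209] slope [-5.72369293e-03  2.20547508e+01] x vs z [-1.50735235e-03  2.20308880e+01] 9.291720941204716
{'shift': array([79.4, -1.5, 11.5]), 'tool_y': np.float64(70.0), 'turn_deg': np.float64(0.2226350216741224), 'turn_rad': np.float64(0.004), 'tcp': array([0.6825, 0.0904, 0.1915]), 'tilt': array([-6.e-04,  0.e+00, -1.e+00]), 'j': array([ 0.11,  0.55,  1.5 ,  0.  ,  1.09, -1.11]), 'w': 0.02987213927895706, 'f': array([-0.2, -0.5, -0.3])}
```

View pics/w3.png

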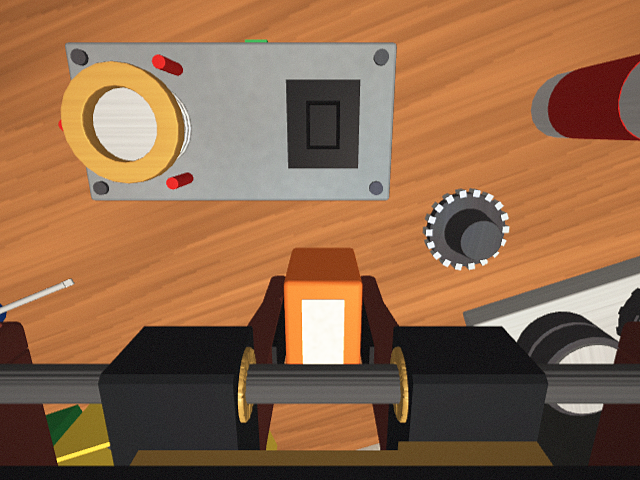

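The wrist view shows the socket mouth at (323,125), the ring at (124,122) and the held module at (322,307). In this one camera, the module-to-socket offset is 80.4 mm along tool x and about 0 along tool y.

play_rows:
  series: "1 20 0 0 0 0 0; 1 30 0 20 0 0 0; 1 20 0 30 0 0 0; 1 10 0 30 0 0 0; 1 0.4 0 24 0 0 0; 1 0 0 0 0 0 0; 1 0 0 0 0 0 0; 1 0 0 0 0 0 0"

```text
clock: 8.9
tcp_pos: [0.6086, 0.1174, 0.089]
ee_rot: [0.546, 3.092, 0.001]
wrist_force: [-0.2, 0.7, -0.5]
width: 0.0302
gripper_force: 30.0
```

```bash
python3 - <<'E'
from h import *
for i in range(3):
    get_image("top"); s=read_state()
    print(to([.607,.1184,.061],70)["shift"],s["tcp_pos"].round(4),s["wrist_force"].round(1))
E
```

```text
[ 1.7  0.5 27.9] [0.6084 0.1174 0.0889] [ 0.5  0.1 -1. ]
[ 1.7  0.6 27.7] [0.6083 0.1173 0.0888] [-0.2 -1.  -1.5]
[ 1.5  0.7 27.5] [0.6081 0.1173 0.0885] [-0.   0.3 -0.5]
```

play_rows:
  series: "1 1.5 0 3 0 0 0; 1 0 0 4 0 0 0; 1 0 0 3 0 0 0; 1 0 0 3 0 0 0; 1 0 0 2 0 0 0; 1 0 0 2 0 0 0; 1 0 0 0 0 0 0"

```text
clock: 9.93
tcp_pos: [0.6061, 0.1178, 0.0705]
ee_rot: [-0.547, -3.093, 0.0]
wrist_force: [0.4, 0.2, -1.3]
width: 0.0295
gripper_force: 30.0
```

play_rows:
  series: "1 0 0 3 0 0 0; 1 0 0 3 0 0 0; 1 0 0 2 0 0 0; 1 0 0 2 0 0 0; 1 0 0 0 0 0 0; 1 0 0 0 0 0 0"

```text
clock: 10.68
tcp_pos: [0.6062, 0.1177, 0.0612]
ee_rot: [-0.547, -3.094, 0.0]
wrist_force: [-2.5, -0.7, 5.4]
width: 0.0295
gripper_force: 30.0
```

Contact has come at the expected height, so I press a little more and then release.

play_rows:
  series: "1 0 0 1 0 0 0; 1 0 0 1 0 0 0; 1 0 0 0 0 0 0"

```text
clock: 11.05
tcp_pos: [0.6062, 0.1177, 0.0611]
ee_rot: [0.547, 3.094, 0.0]
wrist_force: [-8.4, -1.9, 22.9]
width: 0.0296
gripper_force: 30.0
```

play_rows:
  series: "0.4 0 0 -2 0 0 0; 0.4 0 0 0 0 0 0; 0.4 0 0 0 0 0 0; 0.4 0 0 0 0 0 0; 0.4 0 0 -30 0 0 0; 0.4 0 0 -50 0 0 0; 0.4 -35 0 -50 0 0 0; 0.4 -45 0 0 0 0 0; 0.4 0 0 0 0 0 0; 0.4 0 0 0 0 0 0"

```text
clock: 12.3
tcp_pos: [0.68, 0.0903, 0.1895]
ee_rot: [-0.547, -3.091, 0.001]
wrist_force: [-0.0, -0.8, -0.1]
width: 0.0528
gripper_force: 0.0
```

```bash
python3 - <<'E'
from h import *
p=get_image("wrist"); cv2.imwrite("pics/w4.png",p["frame"]); w=cloud(p)
q=box(w,.55,.67,.05,.19,.085,.11); print("mod top",rect(q),np.percentile(q[:,2],[5,50,95]),len(q))
q=box(w,.55,.67,.05,.19,.046,.054); print("sock",rect(q),np.median(q[:,2]),len(q))
q=box(w,.50,.61,-.1,.06,.068,.085); print("ring",rect(q),np.median(q[:,2]),len(q))
print(to([.6073,.1161,.18],69.8))
E
```

```text
mod top (array([606.5, 118.3]), array([29.9, 43.6]), 69.4) [0.0929797  0.09449386 0.09591669] 3088
sock (array([607.2, 118.3]), array([56.1, 65.6]), 70.0) 0.050298080944171826 3325
ring (array([558. , -17.7]), array([83. , 83.7]), 18.4) 0.0750295875880916 7607
{'shift': array([76.8, -0.8,  9.7]), 'tool_y': np.float64(70.0), 'turn_deg': np.float64(0.16799635955820236), 'turn_rad': np.float64(0.003), 'tcp': array([0.6798, 0.0905, 0.1895]), 'tilt': array([-2.7e-03, -2.0e-04, -1.0e+00]), 'j': array([ 0.11,  0.55,  1.51,  0.  ,  1.09, -1.11]), 'w': 0.0526180898585434, 'f': array([-0.4,  0.2,  0.2])}
```

View pics/w4.png

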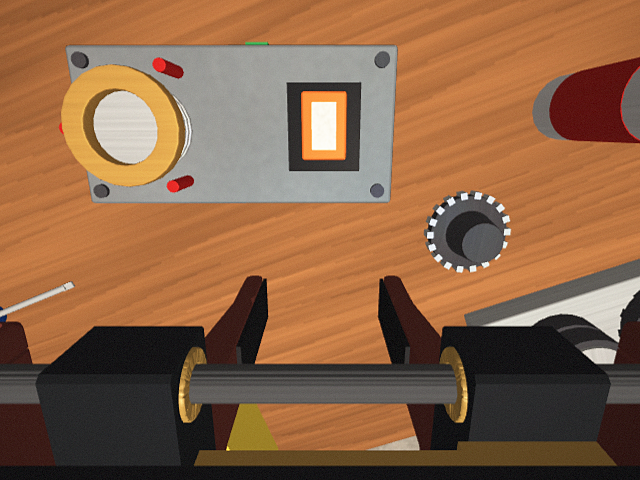

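The module is home: its top is at 94.5 mm, centred on the socket at (323,126). Next is the flask.

```bash
python3 - <<'E'
from h import *
plan([.434,-.385,.22],0,13,0.4,False)
E
```

```text
0.4 5 -41 -2 0 0 0.09; 0.4 2 -41 -3 0 0 0.1; 0.4 -3 -41 -2 0 0 0.09; 0.4 -6 -41 -2 0 0 0.1; 0.4 -10 -40 -3 0 0 0.09; 0.4 -14 -38 -2 0 0 0.09; 0.4 -17 -38 -2 0 0 0.1; 0.4 -21 -35 -3 0 0 0.09; 0.4 -24 -34 -2 0 0 0.1; 0.4 -28 -30 -2 0 0 0.09
0.4 -29 -29 -3 0 0 0.09; 0.4 -33 -25 -2 0 0 0.1; 0.4 -35 -22 -3 0 0 0.09
end [ 0.4345 -0.3854  0.2205] 0.1
```

play_rows:
  series: "0.4 5 -41 -2 0 0 0.09; 0.4 2 -41 -3 0 0 0.1; 0.4 -3 -41 -2 0 0 0.09; 0.4 -6 -41 -2 0 0 0.1; 0.4 -10 -40 -3 0 0 0.09; 0.4 -14 -38 -2 0 0 0.09; 0.4 -17 -38 -2 0 0 0.1; 0.4 -21 -35 -3 0 0 0.09; 0.4 -24 -34 -2 0 0 0.1; 0.4 -28 -30 -2 0 0 0.09"

```text
clock: 13.6
tcp_pos: [0.4912, -0.2755, 0.2133]
ee_rot: [-1.89, -2.507, 0.0]
wrist_force: [0.6, -0.4, -0.5]
width: 0.0529
gripper_force: 0.0
```

play_rows:
  series: "0.4 -29 -29 -3 0 0 0.09; 0.4 -33 -25 -2 0 0 0.1; 0.4 -35 -22 -3 0 0 0.09; 0.4 0 0 0 0 0 0; 0.4 0 0 0 0 0 0; 0.4 0 0 0 0 0 0"

```text
clock: 14.35
tcp_pos: [0.4363, -0.3842, 0.2214]
ee_rot: [-2.218, -2.224, -0.0]
wrist_force: [-0.6, 0.2, -0.2]
width: 0.0526
gripper_force: 0.0
```

```bash
python3 - <<'E'
from h import *
p=get_image("wrist"); cv2.imwrite("pics/w5.png",p["frame"]); w=cloud(p)
s=read_state()
q=box(w,.38,.50,-.36,-.25,.111,.12); print("cap",rect(q),np.median(q[:,2]),len(q))
for d in trace("flask",p):
    m=w[d["pixels"]]; m=m[~np.isnan(m[:,0])]; print(d["p"],d["centre"],np.percentile(m,[2,50,98],axis=0).round(3),p["frame"][d["pixels"]].mean(0).round())
    b=m[(m[:,2]>.008)&(m[:,2]<.055)]
    if len(b)>50:
        from scipy.optimize import least_squares
        f=least_squares(lambda c:np.linalg.norm(b-[c[0],c[1],.03],axis=1)-.034,b.mean(0)[:2],loss="soft_l1",f_scale=.001); print("bowl",f.x.round(4))
print(to([.434,-.31,.085-.0187],0))
E
```

```text
cap (array([ 431.5, -310.7]), array([31. , 30.9]), 44.5) 0.11526910752452318 1653
0.67 [315.7, 132.2] [[ 0.403 -0.339  0.039]
 [ 0.433 -0.309  0.056]
 [ 0.46  -0.281  0.116]] [90. 60. 42.]
bowl [ 0.4315 -0.3108]
0.57 [288.4, 251.9] [[ 0.378 -0.437  0.032]
 [ 0.408 -0.411  0.058]
 [ 0.435 -0.39   0.116]] [106.  54.  94.]
bowl [ 0.4054 -0.422 ]
{'shift': array([ 74.4,  -2.2, 155.3]), 'tool_y': np.float64(0.2), 'turn_deg': np.float64(0.16231170022436459), 'turn_rad': np.float64(0.003), 'tcp': array([ 0.4365, -0.3845,  0.2216]), 'tilt': array([-3.e-04,  4.e-04, -1.e+00]), 'j': array([-0.74,  0.36,  1.73,  0.  ,  1.05, -0.75]), 'w': 0.05265366693582539, 'f': array([ 0.3, -0.3, -0.1])}
```

View pics/w5.png

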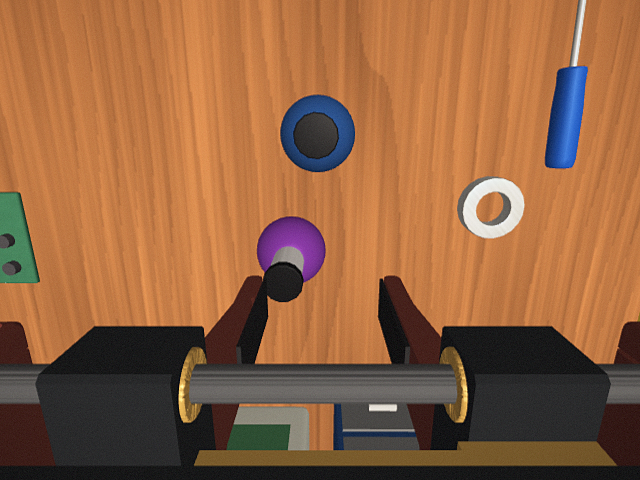

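The blue flask is at (317,133), base (0.4315, -0.311). Purple is at (290,255) and stays out of the way.

play_rows:
  series: "0.4 25 -5 0 0 0 0; 0.4 40 0 0 0 0 0; 0.4 9 0 20 0 0 0; 0.4 0 0 30 0 0 0; 0.4 0 0 10 0 0 0; 0.4 0 0 0 0 0 0; 0.4 0 0 0 0 0 0"

```text
clock: 15.32
tcp_pos: [0.4315, -0.3121, 0.1625]
ee_rot: [2.219, 2.222, 0.0]
wrist_force: [-0.0, -0.5, -0.2]
width: 0.0525
gripper_force: 0.0
```

```bash
python3 - <<'E'
from h import *
print(to([.4315,-.3108,.0653],0))
E
```

```text
{'shift': array([ 1.3, -0.1, 97.2]), 'tool_y': np.float64(0.1), 'turn_deg': np.float64(0.05393779057206416), 'turn_rad': np.float64(0.001), 'tcp': array([ 0.4315, -0.3121,  0.1625]), 'tilt': array([ 1.1e-03, -8.0e-04, -1.0e+00]), 'j': array([-0.65,  0.37,  1.88,  0.  ,  0.89, -0.65]), 'w': 0.052547499035604746, 'f': array([-0. , -0.5, -0.2])}
```

play_rows:
  series: "0.4 1 0 20 0 0 0; 0.4 0 0 30 0 0 0; 0.4 0 0 25 0 0 0; 0.4 0 0 15 0 0 0; 0.4 0 0 7 0 0 0; 0.4 0 0 0 0 0 0"

```text
clock: 16.08
tcp_pos: [0.4312, -0.3108, 0.0649]
ee_rot: [2.22, 2.222, 0.0]
wrist_force: [0.6, 0.3, -0.7]
width: 0.0531
gripper_force: 0.0
```

play_rows:
  series: "1 0 0 0 0 0 0; 1 0 0 0 0 0 0; 1 0 0 0 0 0 0; 1 0 0 0 0 0 0; 1 0 0 0 0 0 0; 1 0 0 0 0 0 0"
  grip_force: 50

```text
clock: 16.82
tcp_pos: [0.4313, -0.3109, 0.0652]
ee_rot: [2.22, 2.222, 0.0]
wrist_force: [0.1, 0.5, 5.9]
width: 0.031
gripper_force: 50.0
```

play_rows:
  series: "1 0 0 -15 0 0 0; 1 0 0 -30 0 0 0; 1 0 0 -40 0 0 0; 1 0 0 -40 0 0 0; 1 0 0 -15 0 0 0; 1 0 0 0 0 0 0; 1 0 0 0 0 0 0"

```text
clock: 17.7
tcp_pos: [0.43, -0.3099, 0.2031]
ee_rot: [-2.218, -2.221, 0.001]
wrist_force: [-0.1, -0.4, -3.8]
width: 0.0306
gripper_force: 50.0
```

```bash
python3 - <<'E'
from h import *
p=get_image("wrist"); w=cloud(p); cv2.imwrite("pics/w6.png",p["frame"])
s=read_state(); T=R.from_rotvec(s["ee_rot"]); t=T.inv().apply((w-s["tcp_pos"]).reshape(-1,3)).reshape(w.shape)*1000
from scipy.optimize import least_squares
for d in trace("flask",p):
    if d["centre"][1]<200: continue
    m=t[d["pixels"]]; m=m[~np.isnan(m[:,0])]; m=m[(abs(m[:,1])<40)]
    b=m[(m[:,2]>8)&(m[:,2]<60)]; print(d["p"],d["centre"],len(b))
    if len(b)>100:
        f=least_squares(lambda c:np.linalg.norm(b-c,axis=1)-34,[0,0,35],loss="soft_l1",f_scale=1); print("bowl centre in tool",f.x.round(1))
plan([.5578,-.0176,.19],0,10,1,False)
print(to([.5578,-.0176,.19],0))
E
```

```text
0.62 [322.6, 280.1] 4895
bowl centre in tool [-0.2  0.4 34.9]
1 29 13 1 0 0 0; 1 29 13 2 0 0 0; 1 30 12 1 0 0 0; 1 29 13 1 0 0 0; 1 29 13 2 0 0 0; 1 29 13 1 0 0 0; 1 30 13 1 0 0 0; 1 29 12 1 0 0 0; 1 29 13 2 0 0 0; 1 29 13 1 0 0 0
end [ 0.5578 -0.0178  0.19  ] 0.1
{'shift': array([292.2, 128.1,  13.2]), 'tool_y': np.float64(0.1), 'turn_deg': np.float64(0.05867244438537966), 'turn_rad': np.float64(0.001), 'tcp': array([ 0.4301, -0.31  ,  0.203 ]), 'tilt': array([-0.0026,  0.0019, -1.    ]), 'j': array([-0.65,  0.31,  1.85, -0.  ,  0.98, -0.65]), 'w': 0.031076255551500967, 'f': array([ 0.1, -0.5, -3.8])}
```

View pics/w6.png

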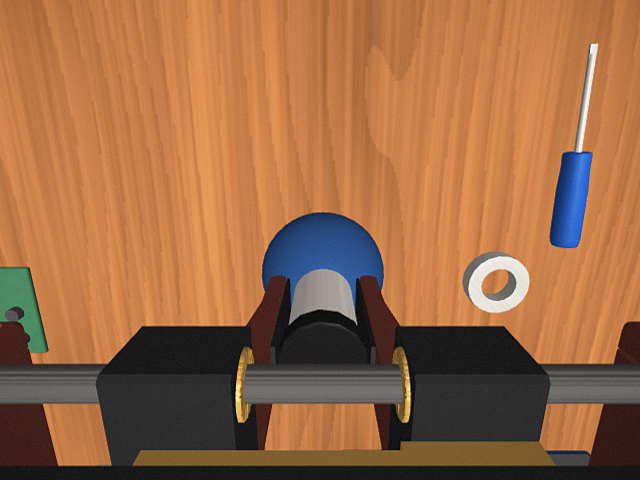

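The flask is held upright, with its bowl centred at (322,245) below the fingers. I carry it to the ring.

play_rows:
  series: "1 29 13 1 0 0 0; 1 29 13 2 0 0 0; 1 30 12 1 0 0 0; 1 29 13 1 0 0 0; 1 29 13 2 0 0 0; 1 29 13 1 0 0 0; 1 30 13 1 0 0 0; 1 29 12 1 0 0 0; 1 29 13 2 0 0 0; 1 29 13 1 0 0 0"

```text
clock: 19.05
tcp_pos: [0.5583, -0.0174, 0.1902]
ee_rot: [-2.219, -2.221, 0.003]
wrist_force: [-0.2, -0.1, -3.4]
width: 0.031
gripper_force: 50.0
```

play_rows:
  series: "1 0 0 0 0 0 0; 1 0 0 0 0 0 0; 1 0 0 0 0 0 0"

```text
clock: 19.42
tcp_pos: [0.5581, -0.0192, 0.1913]
ee_rot: [-2.221, -2.221, 0.001]
wrist_force: [0.5, -1.0, -4.1]
width: 0.0307
gripper_force: 50.0
```

```bash
python3 - <<'E'
from h import *
for i in range(3):
    get_image("top"); print(to([.5578,-.0176,.14],0)["shift"])
print(to([.5578,-.0176,.14],0))
E
```

```text
[ 1.7 -0.4 51.5]
[ 1.6 -0.6 51.6]
[ 1.6 -0.6 51.7]
{'shift': array([ 1.6, -0.6, 51.7]), 'tool_y': np.float64(-0.0), 'turn_deg': np.float64(-0.0009795483834551533), 'turn_rad': np.float64(-0.0), 'tcp': array([ 0.5584, -0.0192,  0.1917]), 'tilt': array([-1.e-04, -1.e-04, -1.e+00]), 'j': array([-0.06,  0.37,  1.8 , -0.  ,  0.97, -0.06]), 'w': 0.030555578157392925, 'f': array([ 0.4, -0.1, -3.4])}
```

play_rows:
  series: "1 1.5 -1 10 0 0 0; 1 0 0 18 0 0 0; 1 0 0 12 0 0 0; 1 0 0 8 0 0 0; 1 0 0 4 0 0 0; 1 0 0 4 0 0 0; 1 0 0 3 0 0 0; 1 0 0 0 0 0 0"
  grip_force: 60

```text
clock: 20.58
tcp_pos: [0.5577, -0.017, 0.1327]
ee_rot: [2.22, 2.223, 0.0]
wrist_force: [0.3, 0.1, -3.2]
width: 0.0304
gripper_force: 60.0
```

Contact should come about now, so I press down slowly.

play_rows:
  series: "1 0 0 2 0 0 0; 1 0 0 2 0 0 0; 1 0 0 2 0 0 0; 1 0 0 0 0 0 0"

```text
clock: 21.08
tcp_pos: [0.5579, -0.0171, 0.1269]
ee_rot: [2.22, 2.222, 0.001]
wrist_force: [-1.1, -0.8, 4.0]
width: 0.0308
gripper_force: 60.0
```

play_rows:
  series: "1 0 0 3 0 0 0; 1 0 0 3 0 0 0; 1 0 0 2 0 0 0; 1 0 0 2 0 0 0; 1 0 0 1 0 0 0; 1 0 0 0 0 0 0"

```text
clock: 21.82
tcp_pos: [0.558, -0.0171, 0.116]
ee_rot: [2.22, 2.222, 0.001]
wrist_force: [-2.5, -1.3, 8.0]
width: 0.0303
gripper_force: 60.0
```

play_rows:
  series: "1 0 0 1 0 0 0; 1 0 0 1 0 0 0; 1 0 0 0 0 0 0"

```text
clock: 22.2
tcp_pos: [0.558, -0.0171, 0.1141]
ee_rot: [2.22, 2.222, 0.001]
wrist_force: [-2.8, -2.2, 9.0]
width: 0.0305
gripper_force: 60.0
```

play_rows:
  series: "1 0 0 1 0 0 0; 1 0 0 0 0 0 0; 1 0 0 0 0 0 0"

```text
clock: 22.58
tcp_pos: [0.558, -0.0171, 0.1132]
ee_rot: [2.22, 2.222, 0.001]
wrist_force: [-3.6, -1.4, 9.3]
width: 0.0307
gripper_force: 60.0
```

play_rows:
  series: "1 0 0 1 0 0 0; 1 0 0 0 0 0 0; 1 0 0 0 0 0 0"

```text
clock: 22.95
tcp_pos: [0.5582, -0.0172, 0.1129]
ee_rot: [2.219, 2.222, 0.001]
wrist_force: [-4.2, -2.3, 15.8]
width: 0.0303
gripper_force: 60.0
```

play_rows:
  series: "1 0 0 0.5 0 0 0; 1 0 0 0 0 0 0; 1 0 0 0 0 0 0"

```text
clock: 23.32
tcp_pos: [0.5583, -0.0172, 0.1128]
ee_rot: [2.219, 2.222, 0.001]
wrist_force: [-6.2, -2.1, 20.1]
width: 0.0306
gripper_force: 60.0
```

The force rises steeply at TCP 0.1128, which means the hard stop. I check this by camera.

```bash
python3 - <<'E'
from h import *
p=get_image("scene"); w=cloud(p); cv2.imwrite("pics/s2.png",cv2.resize(p["frame"][150:350,220:490],None,fx=2.9,fy=2.9))
for d in trace("ring",p)[:1]:
    m=w[d["pixels"]]; m=m[~np.isnan(m[:,0])]; r=np.hypot(m[:,0]-.5578,m[:,1]+.0176); k=(r>.036)&(r<.041); print("ring z",len(m),np.percentile(m[k,2],[25,50,75,90]))
q=box(w,.57,.65,.07,.16,.08,.11); print("module top",np.percentile(q[:,2],[50,90]),rect(q))
print(read_state()["wrist_force"])
E
```

```text
ring z 514 [0.05152766 0.05539315 0.05681648 0.05771702]
module top [0.09326973 0.09539367] (array([605.8, 117.8]), array([30.6, 47.4]), 70.5)
[-5.84397454 -1.92611192 19.26900536]
```

View pics/s2.png

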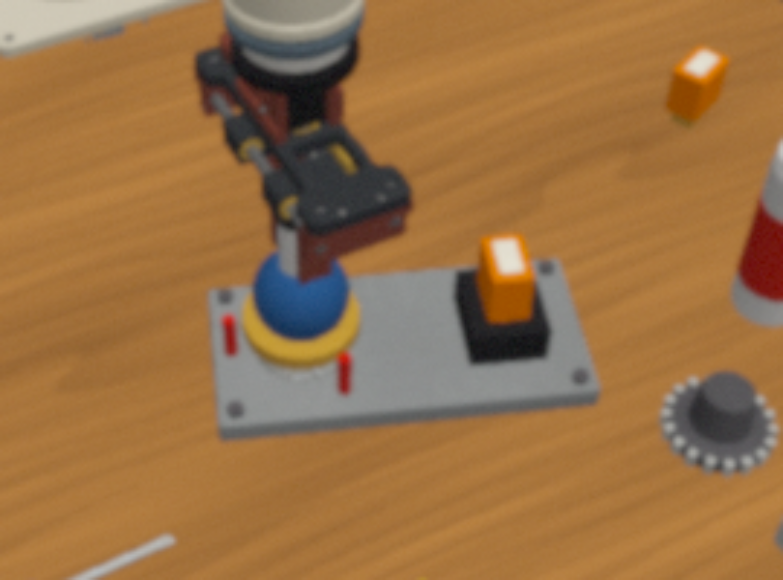

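The picture shows the flask in the ring at (300,320), with the ring top at about 57 mm, level with the posts. The module is plugged in at (508,290). I hand it in.

```bash
python3 -c "
from bench import *
print(job_done())"
```

```text
the job is handed in; nothing more can be done
None
```

The module is plugged fully home and released, the flask is held pressed down with the ring at its stop level with the red posts, the other parts were not touched, and the job is handed in at about 23 s of robot time.

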